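# Unlatch a plug gauge and hold it half drawn from its bore

### The job

Free the plug gauge in the bored block: press the sprung lever's pad down until the latch bolt catches it and it stays down by itself. Then grip the gauge by its knob and draw it straight up, not forcing it sideways or against the hook, until the whole groove round its shank stands clear of the block's top face by about half a centimetre, with the shank still in the bore. Finish while holding it there upright and still for inspection, and do not disturb the weight, the vial or the screwdriver beside it.

Things in the scene. Friction and masses are not known exactly. Their poses are not given: they have to be found in the camera images.
- fixture: Fixed jig: base plate 84 (x) x 232 (y) x 10 mm with a steel block 60 x 48 x 60 mm on it (top face 70 mm above the table), a lever and, at y 161 to 188 mm, a bolt housing 57 mm high. Origin on the table under the bore's centre; z up; the lever's tail runs along +y. The plate spans y -44 to 188 mm.
- bore_mouth (a point): Centre of the bore's mouth in the block's top face (fixture x 0, y 0, z 70 mm). The bore is vertical, 19.5 mm in diameter, 60 mm deep.
- plug_gauge: Loose steel plug gauge, 0.25 kg, seated upright in the bore on its collar. Origin at its foot's centre (14 mm above the table when seated), z up its axis. From the foot: shank 18 mm across, 0 to 56 mm, groove in it at 30 to 38 mm (hidden in the bore); collar 48 mm across, 56 to 62 mm; neck 16 mm; ribbed knob 26 mm across, 80 to 104 mm. Let go, it drops back.
- knob_mid (a point): Middle of the gauge's ribbed knob, where to grip it, on its axis 92 mm above its foot (106 mm above the table when seated). The groove's lower edge (30 mm from the foot) is level with the block's top face when the gauge has risen 26 mm; the shank leaves the bore at 56 mm; about 32 mm is right.
- lever (a joint): Angle (rad) of the dark lever: 0 at rest, its hook over the collar's edge barring the gauge; grows as the tail is pressed down. A spring returns it. Just past 0.40 a spring bolt snaps over the pin at the tail's end and keeps it near 0.40; stop at 0.46. The hook then clears the collar by about 10 mm and stands at most 90 mm above the table. Pressing the pad takes 4 to 10 N.
- lever_hinge (a point): The lever's hinge, its axis parallel to the fixture's x, at fixture y 32, z 38 mm.
- lever_pad (a point): Centre of the top face of the ribbed press pad (26 x 34 mm) on the lever's tail. At rest 74.8 mm along the fixture's y from the hinge and 34 mm above it (72 mm above the table), rising outward by 0.31 rad; it swings about the hinge. Latched it is nearly level, about 40 mm above the table; pressing it to about 38 mm passes the latch point.
- steel_weight: Bystander: steel weight with a knob, 33 mm in diameter, 48 mm high; origin under its middle. Leave it alone.
- vial: Bystander: capped clear vial, 25 mm in diameter, 50 mm high; origin under its middle. Leave it alone.
- screwdriver: Bystander: yellow-handled screwdriver, 24 x 174 x 21 mm, long along its y; origin under its middle. Leave it alone.

How it is judged:
By the outcome, as a careful person would: the job done as asked, in the order asked, and still so for the second after the job is handed in, while the arm keeps its last pose, push and grip.
It also fails if it takes over 42 s, if anything falls off the work surface, if the arm or the gripper's body presses on something with over 40 N, if the wrist force passes 120 N, or if a joint passes its speed limit or range.

### The arm

A 6-joint arm with a two-finger parallel gripper is mounted at the origin on a cart in front of the work surface, level with it; the furniture and walls round the work are solid. World frame = base frame: x ahead of the robot, y to its left, z up, the work surface at z = 0. Lengths are in m, angles in rad, forces in N, time in s.
With the tool pointing down it reaches from about 0.35 to 0.875 m from the base axis. Payload 4.2 kg.
Tool frame: the origin (TCP) lies at the very end of the fingers, on their centre line; the grasp point (between the pads) lies 19 mm behind it (robot.grip_depth is the distance from the TCP to the grasp point, in m); z points along the fingers, y is the line along which they close (so a half turn about z gives the same grasp; the last joint's range is limited). The gripper opens to 85 mm and grips with 20 to 120 N. Pads are 22 mm wide; open, the fingers measure 114 mm over their backs; the gripper's body (76 mm by 85 mm) begins 54 mm behind the grasp point. The pads swing forward as they close: fully open they stand 13 mm farther back than shut.
Start: joints at [-0.875, 0.385, 0.008, 0, -1.194, -0.259], TCP at [0.264, -0.566, 0.231] pointing down, gripper open.
Joint ranges: [-3.14, 3.14], [-1.21, 2.06], [-1.07, 1.41], [-3.16, 2.05], [-2.99, -0.16], [-3.1, 3.1]. Speed limits (rad/s): [2.79, 2.79, 3.14, 3.14, 3.14, 3.14].

### API

Orientations are given as a unit quaternion [x, y, z, w].
In Python, from station import robot gives the robot as it stands.
- The arm moves only by the tool run_rows, called by a JSON object that holds its "fn" and its "kwargs". Schema: {"type":"object","properties":{"rows":{"type":"array","items":{"type":"object","properties":{"aperture":{"type":"number"},"d":{"type":"array","items":{"type":"number"},"minItems":3,"maxItems":3},"r":{"type":"array","items":{"type":"number"},"minItems":3,"maxItems":3}},"additionalProperties":false,"required":["aperture"]},"minItems":1,"maxItems":8},"only":{"type":"string"},"quiet":{"type":"boolean"},"lines":{"type":"string"}},"required":["rows"],"additionalProperties":false}. rows is a list of rows, 1 to 8 of them, each an object with the fields aperture (the opening from 0.0 (shut) to 1.0 (fully open)), d (a list: dx, dy, dz in normalised numbers (1 is 0.8 m)), r (a list: a rotation vector rx, ry, rz in fractions of the full range, 1 being 120 degrees); a field left out counts as zero (the opening has to be given); each row is the pose to reach, as a shift and turn from the pose commanded when the call began, along the tool's axes at that moment; what a row does not reach only later rows make up. A row lasts 1/10 s, in which the tool goes at most 0.05 m and 0.15 rad, less where a joint would pass 70% of its speed; a pose out of reach is approached as far as the arm can. The fingers move at their own pace and stop on an object; the grip force is fixed at half the most. Time passes only in rows, so rows that do not move let the fingers close. The tool returns the time, the measured TCP pose, the force, the opening and the grip force at its end. only (a regular expression) keeps the lines of the reply that match it, lines (a string "A,B") keeps lines A to B, and quiet returns only ok. No shift or turn number may pass 1 either way. Input that does not fit is refused with a message, and nothing moves.
- robot.observe(): the state, without advancing time (a new reading comes with each control period).
- robot.camera(name): name is "scene" or "top"; returns (picture, depth): 400x640x3 uint8, red, green, blue; 400x640 float32, m along the optical axis (not along the pixel's ray), 0 where there is no reading.
- robot.get_calibration(name): a dict with "K" (3x3 intrinsics, pixels), "R" (3x3) and "t" (3): a world point X has camera coordinates R X + t. Camera axes: x right, y down, z forward; pixel columns grow to the right and rows downward; lengths in m; the calibration is good to about 2 mm. A picture is of the moment at which its call begins. get_calibration takes no time and is no camera call.
- robot.job_done(): hands the job in; it is judged then, once.
The state is a dict: "time_s": time; "joint_positions": joint angles; "joint_vel": joint speeds; "joint_torque": joint torques, N m; "tool_pos": TCP position; "eef_rot": TCP orientation; "contact_force": force on the tool from outside, world axes, zero at the start; "torque": the same for the moment, N m; "width": opening from 0.0 (shut) to 1.0 (fully open); "grip_force": force on a finger pad.
Only numpy, scipy, OpenCV 4.12 (cv2) and the standard library are available. Lean on these libraries where they do the work, as an engineer would, in place of code of your own. Each camera call takes 0.05 s, during which the arm holds its last target. There are 200 camera calls.

## Working session

There is one attempt and no reset: what is moved stays moved. The work goes in short steps, Python scripts to look and compute and a tool call to move; the robot and the scene stay as the last step left them, time stands still between calls to the robot, and variables do not carry over. Pictures are saved under pics/ and viewed, at most 10 in all, crops included, and the job is handed in when it is done.

```bash
ls; mkdir -p pics
```

Create h.py:
```python
import numpy as np, cv2
from station import robot
from scipy.spatial.transform import Rotation as Ro
def snap(n,f):
    p,d=robot.camera(n); cv2.imwrite(f'pics/{f}.png',p[:,:,::-1]); np.save(f'pics/{f}.npy',d); return p,d
def pts(n,d):
    c=robot.get_calibration(n);K,R,t=[np.array(c[k]) for k in 'KRt']
    v,u=np.mgrid[:d.shape[0],:d.shape[1]]
    P=np.stack([(u-K[0,2])/K[0,0]*d,(v-K[1,2])/K[1,1]*d,d],-1)
    return (P-t)@R
def proj(n,X):
    c=robot.get_calibration(n);K,R,t=[np.array(c[k]) for k in 'KRt']
    q=K@(R@np.array(X)+t); return q[:2]/q[2]
```

Run:
```python
from h import *
for n in('scene','top'):
    snap(n,n+'0'); c=robot.get_calibration(n); print(n,np.round(c['K'],1).tolist(),np.round(-np.array(c['R']).T@c['t'],3))
s=robot.observe(); print(s)
```

```text
pics
station.py
scene [[446.4, 0.0, 314.9], [0.0, 446.4, 197.2], [0.0, 0.0, 1.0]] [0.135 0.48  0.662]
top [[440.0, 0.0, 319.2], [0.0, 440.0, 202.5], [0.0, 0.0, 1.0]] [ 0.416 -0.03   0.974]
{'time_s': 0.1, 'joint_positions': array([-8.75400073e-01,  3.85479585e-01,  6.74174022e-03, -4.10905748e-04,
       -1.19397528e+00, -2.58607798e-01]), 'joint_vel': array([ 0.00070974, -0.00038507,  0.00338421,  0.00086436,  0.00048798,
        0.00220333]), 'joint_torque': array([-5.18300494e-04, -3.93319738e+01,  1.88929814e+01,  4.19787839e+00,
       -2.58906031e-03,  1.69005236e-07]), 'tool_pos': array([ 0.26418847, -0.5658435 ,  0.23032646]), 'eef_rot': array([-2.16588187e-01,  9.76262568e-01,  9.39094232e-04, -2.70369302e-04]), 'contact_force': array([0.98568273, 0.36069742, 0.17092389]), 'torque': array([-0.03198708, -0.02628476,  0.00137494]), 'grip_force': 0.0, 'width': 0.9964685382376295}
```

View pics/scene0.png

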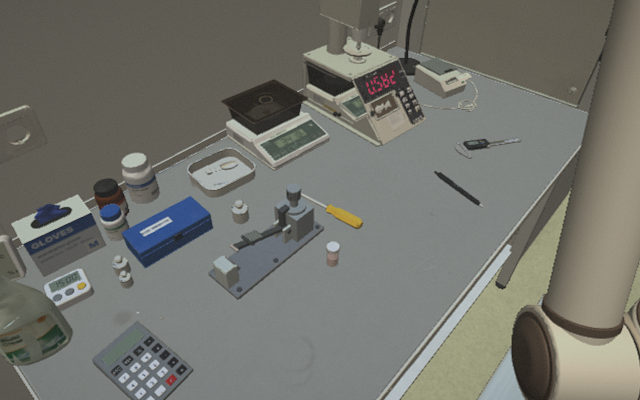

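View pics/top0.png

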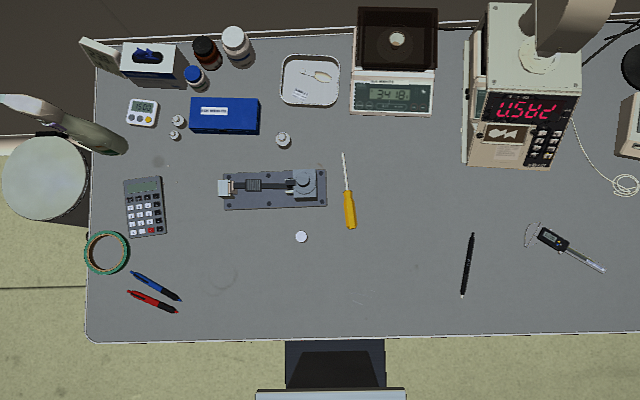

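The top view shows the plate at columns 219–327 and rows 168–210, with the knob near (306,182), the pad near (254,185) and the bolt housing near (225,188). The weight is at (283,140), the vial at (301,237) and the screwdriver at (349,195). Next I measure these with depth.

Run:
```python
from h import *
im=cv2.imread('pics/top0.png'); d=np.load('pics/top0.npy'); P=pts('top',d)
sl=np.s_[160:220,210:335]; Q=P[sl].reshape(-1,3)
z=Q[:,2]
def st(n,m):
    q=Q[m]; r=cv2.minAreaRect((q[:,:2]*1000).astype(np.float32)); print(n,m.sum(),np.round(q.mean(0),4),np.round(r[0],1),np.round(r[1],1),round(r[2],2))
st('all',(z>.005)&(z<.16)); st('plate',(z>.005)&(z<.015)); st('knob',(z>.112)&(z<.125))
st('block',(z>.066)&(z<.08)&(Q[:,1]<.07))
yy=Q[:,1]; print(np.histogram(z,bins=np.arange(-.005,.13,.005)))
g=P[160:220,215:335,2]*1000
print(g[::3,::4].astype(int))
for n,(u,v) in dict(weight=(283,140),vial=(301,237),drv=(349,205),tip=(343,155)).items(): print(n,np.round(P[v-3:v+4,u-3:u+4].reshape(-1,3).mean(0),3))
c=cv2.resize(im[140:230,205:365],None,fx=5,fy=5,interpolation=cv2.INTER_CUBIC); cv2.imwrite('pics/c.png',c)
```

```text
all 3849 [0.5801 0.1082 0.0333] [584.8 109.4] [ 84.4 231.5] 0.33
plate 2238 [0.5793 0.1158 0.0088] [584.8 108.9] [ 84.4 230.6] 0.33
knob 139 [0.5849 0.0375 0.1167] [585.5  37.5] [25.7 25.2] 15.65
block 458 [0.5818 0.0357 0.0719] [585.2  41.5] [56.  60.4] 89.96
(array([2769,  753, 1693,  545,   19,   20,   15,   26,   32,   67,  119,
        130,  175,   28,  279,  304,  175,   34,   26,    1,    5,    8,
          4,   30,  108,    6]), array([-0.005,  0.   ,  0.005,  0.01 ,  0.015,  0.02 ,  0.025,  0.03 ,
        0.035,  0.04 ,  0.045,  0.05 ,  0.055,  0.06 ,  0.065,  0.07 ,
        0.075,  0.08 ,  0.085,  0.09 ,  0.095,  0.1  ,  0.105,  0.11 ,
        0.115,  0.12 ,  0.125]))
[[ -3   0   0  -1   0  -4  -2   0   0  -3  -3  -1  -3  -3  -3  -6  -3   2
   -3  -1  -2   0  -3  -3  -1  -2  -3   0   0  -4]
 [  0   2  -2   0   0   1  -5  -1  -1  -2  -2  -1   0   2   0   2   0  -1
   -3  -1  -4  -4  -1   1   0  -2   0  -2  -2  -1]
 [ -1  -3  -4  -1  -2   0   0   2   0  -5   0  -3  -2  -1  -2  -5   2   0
   -1  -2  -1   1   0  -1   0  -1   0  -2  -2  -2]
 [ -3  -3   0  -2   0   0  -4  -4   0 
[... 1493 characters left out ...]
 7   8   7   9   8   6  11   6   7   8   9
    6   5   6   6   8   9   6  10   7   6  -1   0]
 [ -5   0  -3   8   7   8  10   8   5   8   9   6   3   6   4   0  -3  -1
    0  -1   0  -3  -2  -3  -1  -6  -3   0  -1  -2]
 [ -4  -2  -4  -1  -3  -3   0  -2  -2  -3  -3  -1   0  -3   0  -2   0  -2
    0   2   0   0   0  -1   0   0   0   0  -1  -3]
 [  0   1   0   1   0  -3  -1   0  -2   0  -3  -4  -1   0   0  -5  -1   0
    0  -1  -2   0  -2  -1   0   0  -3   0  -2  -1]
 [ -2   0  -3  -4   0  -2   0   0  -2  -1   0   0  -2  -3  -3   0   0  -1
    0   0  -3  -3  -2  -2   0  -1   0   0  -1  -2]]
weight [0.688 0.084 0.038]
vial [0.473 0.049 0.048]
drv [ 0.539 -0.055  0.039]
tip [ 0.658 -0.047  0.002]
```

View pics/c.png

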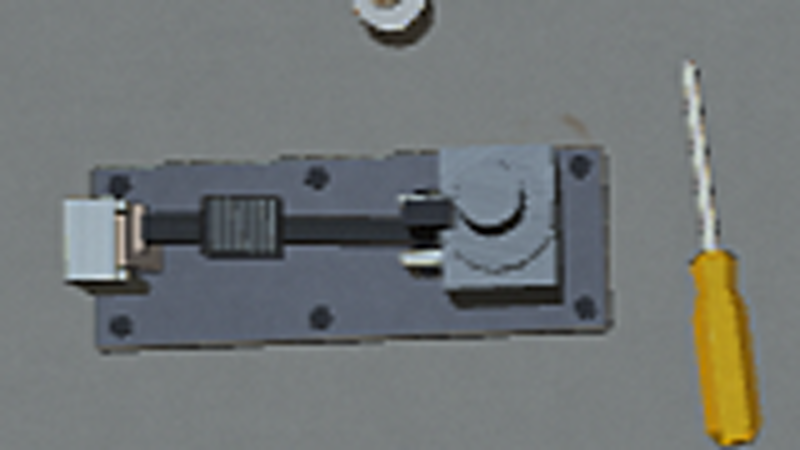

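Add to h.py:
```python
def to(x,y,z,ax=180.):
    """shift/turn in tool axes from measured pose to TCP (x,y,z), pointing down, tool y at world heading ax (deg)"""
    s=robot.observe(); R=Ro.from_quat(s['eef_rot']); a=np.radians(ax)
    Y=np.array([np.cos(a),np.sin(a),0]);Z=np.array([0,0,-1.]);T=Ro.from_matrix(np.stack([np.cross(Y,Z),Y,Z],1))
    print('t',round(s['time_s'],2),'shift',np.round(R.inv().apply(np.array([x,y,z])-s['tool_pos']),4),'turn',np.round((R.inv()*T).as_rotvec(),4),'F',np.round(s['contact_force'],1),'grip',round(s['grip_force'],1),'w',round(s['width'],3))
```

Run:
```python
from h import *
to(.585,.149,.12)
d=np.load('pics/top0.npy'); P=pts('top',d)
q=P[180:193,246:262].reshape(-1,3); q=q[q[:,2]>.05]; r=cv2.minAreaRect((q[:,:2]*1000).astype(np.float32));print(r)
d=np.load('pics/scene0.npy'); P=pts('scene',d).reshape(-1,3); P=P[(abs(P[:,0]-.585)<.06)&(P[:,1]>-.03)&(P[:,1]<.24)]
k=P[P[:,2]>.1]; print('scene knob',k.min(0),k.max(0))
k=P[(P[:,2]>.055)&(P[:,1]>.1)&(P[:,1]<.19)]; print('scene pad',k.min(0),k.max(0),k.mean(0))
```

```text
t 0.1 shift [-0.593   0.5119  0.1113] turn [ 1.8000e-03  1.0000e-03 -1.1342e+00] F [1.  0.4 0.2] grip 0.0 w 0.996
((583.262451171875, 144.07908630371094), (31.702545166015625, 23.79574203491211), 89.81729125976562)
scene knob [0.56918418 0.02475756 0.10001891] [0.59669669 0.05253758 0.12041439]
scene pad [0.56743741 0.10797267 0.05503126] [0.59580617 0.1898798  0.08034255] [0.58041956 0.15373716 0.07179632]
```

Careful with the scale: shifts go in shares of 0.8 m and turns go in shares of 120 degrees. That gives: -0.3 m / 0.8 = -0.375, 0.26 m / 0.8 = 0.325, -1.134 rad / 2.0944 = -0.5414.

{"fn": "run_rows", "kwargs": {"rows": [{"aperture": 0, "d": [-0.375, 0.325, 0], "r": [0, 0, -0.5414]}, {"aperture": 0, "d": [-0.375, 0.325, 0], "r": [0, 0, -0.5414]}, {"aperture": 0, "d": [-0.375, 0.325, 0], "r": [0, 0, -0.5414]}, {"aperture": 0, "d": [-0.375, 0.325, 0], "r": [0, 0, -0.5414]}, {"aperture": 0, "d": [-0.375, 0.325, 0], "r": [0, 0, -0.5414]}, {"aperture": 0, "d": [-0.375, 0.325, 0], "r": [0, 0, -0.5414]}, {"aperture": 0, "d": [-0.375, 0.325, 0], "r": [0, 0, -0.5414]}, {"aperture": 0, "d": [-0.375, 0.325, 0], "r": [0, 0, -0.5414]}]}}

```text
time_s: 0.9
tool_pos: [0.4265, -0.2017, 0.2312]
eef_rot: [0.709, -0.705, -0.0, -0.0]
contact_force: [0.6, -0.3, 0.5]
width: 0.002
grip_force: 0.0
```

```bash
python3 -c "
from h import *
to(.584,.148,.12)"
```

```text
t 0.9 shift [-0.3489 -0.1592  0.1113] turn [0.0001 0.0002 0.0048] F [ 0.6 -0.3  0.5] grip 0.0 w 0.002
```

To row units: -0.349 m / 0.8 = -0.4363, -0.159 m / 0.8 = -0.1988.

{"fn": "run_rows", "kwargs": {"rows": [{"aperture": 0, "d": [-0.4363, -0.1988, 0.025]}, {"aperture": 0, "d": [-0.4363, -0.1988, 0.025]}, {"aperture": 0, "d": [-0.4363, -0.1988, 0.025]}, {"aperture": 0, "d": [-0.4363, -0.1988, 0.025]}, {"aperture": 0, "d": [-0.4363, -0.1988, 0.025]}, {"aperture": 0, "d": [-0.4363, -0.1988, 0.025]}, {"aperture": 0, "d": [-0.4363, -0.1988, 0.025]}, {"aperture": 0, "d": [-0.4363, -0.1988, 0.025]}]}}

```text
time_s: 1.7
tool_pos: [0.5858, 0.1481, 0.2103]
eef_rot: [0.708, -0.706, -0.0, 0.0]
contact_force: [-0.9, -1.1, -0.3]
width: -0.0
grip_force: 0.0
```

{"fn": "run_rows", "kwargs": {"rows": [{"aperture": 0, "d": [0, 0, 0.0625]}, {"aperture": 0, "d": [0, 0, 0.1125]}, {"aperture": 0, "d": [0, 0, 0.1125]}, {"aperture": 0, "d": [0, 0, 0.1125]}]}}

```text
time_s: 2.1
tool_pos: [0.5856, 0.145, 0.1215]
eef_rot: [0.707, -0.707, 0.0, 0.001]
contact_force: [0.3, -0.1, 0.7]
width: 0.001
grip_force: 0.0
```

```bash
python3 -c "
from h import *
to(.584,.148,.038)"
```

```text
t 2.1 shift [-0.0031  0.0015  0.0835] turn [ 0.0005 -0.0014  0.0006] F [ 0.3 -0.1  0.7] grip 0.0 w 0.001
```

To row units: 0.08 m / 0.8 = 0.1, 0.074 m / 0.8 = 0.0925.

{"fn": "run_rows", "kwargs": {"rows": [{"aperture": 0, "d": [-0.0038, 0.0019, 0.025]}, {"aperture": 0, "d": [-0.0038, 0.0019, 0.05]}, {"aperture": 0, "d": [-0.0038, 0.0019, 0.0625]}, {"aperture": 0, "d": [-0.0038, 0.0019, 0.075]}, {"aperture": 0, "d": [-0.0038, 0.0019, 0.085]}, {"aperture": 0, "d": [-0.0038, 0.0019, 0.0925]}, {"aperture": 0, "d": [-0.0038, 0.0019, 0.0975]}, {"aperture": 0, "d": [-0.0038, 0.0019, 0.1]}]}}

```text
time_s: 2.9
tool_pos: [0.5862, 0.1504, 0.0457]
eef_rot: [0.708, -0.706, 0.001, -0.003]
contact_force: [-6.7, 6.3, 21.0]
width: -0.003
grip_force: 10.3
```

{"fn": "run_rows", "kwargs": {"rows": [{"aperture": 0, "d": [0, 0, 0.0013]}, {"aperture": 0, "d": [0, 0, 0.0031]}, {"aperture": 0, "d": [0, 0, 0.0031]}]}}

```text
time_s: 3.2
tool_pos: [0.586, 0.1504, 0.041]
eef_rot: [0.708, -0.707, 0.001, -0.003]
contact_force: [-0.1, 5.9, 5.5]
width: -0.001
grip_force: 3.1
```

```bash
python3 -c "
from h import *
to(.584,.148,.038)
snap('scene','s1')
im=cv2.imread('pics/s1.png');cv2.imwrite('pics/s1c.png',cv2.resize(im[160:310,190:350],None,fx=4,fy=4))"
```

```text
t 3.2 shift [0.0024 0.002  0.003 ] turn [-0.0062  0.0036  0.0012] F [-0.1  5.9  5.5] grip 3.1 w -0.001
```

View pics/s1c.png

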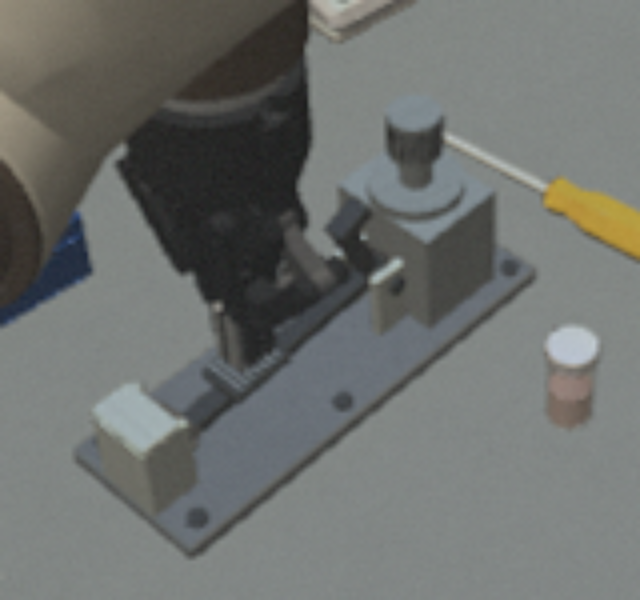

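The hook at crop (350,225) is swung clear of the collar, and the pad under the fingers is nearly level. I'll press a little deeper, then lift off and check that the lever stays down.

To row units: 0.003 m / 0.8 = 0.0038, 0.002 m / 0.8 = 0.0025.

{"fn": "run_rows", "kwargs": {"rows": [{"aperture": 0, "d": [0, 0, 0.0013]}, {"aperture": 0, "d": [0, 0, 0.0025]}, {"aperture": 0, "d": [0, 0, 0.0038]}, {"aperture": 0, "d": [0, 0, 0.0038]}, {"aperture": 0, "d": [0, 0, 0.0038]}]}}

```text
time_s: 3.75
tool_pos: [0.586, 0.1504, 0.0378]
eef_rot: [0.708, -0.707, 0.001, -0.003]
contact_force: [-0.6, 6.6, 6.3]
width: 0.002
grip_force: 3.2
```

{"fn": "run_rows", "kwargs": {"rows": [{"aperture": 0, "d": [0, 0, -0.0063]}, {"aperture": 0, "d": [0, 0, -0.0188]}, {"aperture": 0, "d": [0, 0, -0.0625]}, {"aperture": 0, "d": [0, 0, -0.125]}, {"aperture": 1, "d": [0, 0, -0.175]}, {"aperture": 1, "d": [0, 0, -0.175]}, {"aperture": 1, "d": [0, 0, -0.175]}]}}

```text
time_s: 4.45
tool_pos: [0.5835, 0.1478, 0.177]
eef_rot: [-0.707, 0.707, -0.0, 0.001]
contact_force: [-0.8, -0.4, -0.2]
width: 0.51
grip_force: 0.0
```

```bash
python3 -c "
from h import *
snap('scene','s2')
im=cv2.imread('pics/s2.png');cv2.imwrite('pics/s2c.png',cv2.resize(im[160:310,190:350],None,fx=4,fy=4))
d=np.load('pics/s2.npy'); P=pts('scene',d).reshape(-1,3); P=P[(abs(P[:,0]-.585)<.014)&(P[:,2]<.13)]
k=P[(P[:,2]>.02)&(P[:,1]>.14)&(P[:,1]<.16)]; print('pad z',np.median(k,0))
to(.585,.0375,.175)"
```

```text
pad z [0.58208987 0.15004338 0.04092768]
t 4.5 shift [ 0.11   -0.0023  0.0004] turn [ 0.0018 -0.0004 -0.0009] F [-0.7  0.7 -0.7] grip 0.0 w 0.591
```

View pics/s2c.png

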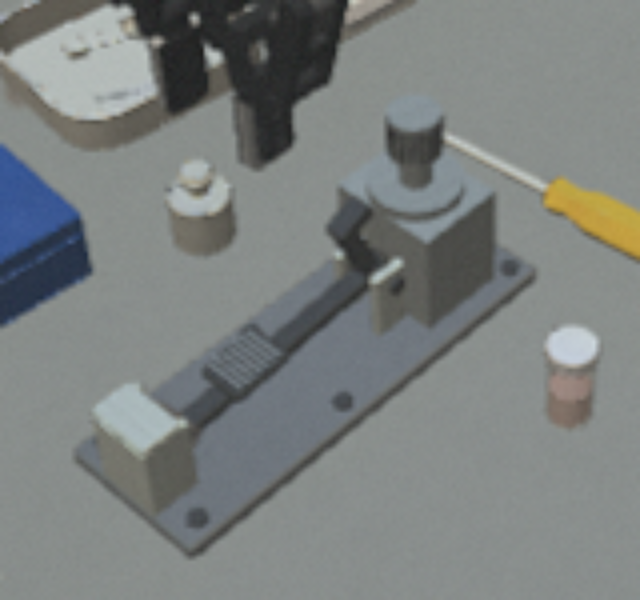

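The pad is at 41 mm with nothing touching it, so the lever is latched. The hook at crop (350,225) is clear of the collar. Next I move over the knob and descend with the fingers open.

To row units: 0.11 m / 0.8 = 0.1375, 0.09 m / 0.8 = 0.1125.

{"fn": "run_rows", "kwargs": {"rows": [{"aperture": 1, "d": [0.0625, 0, 0]}, {"aperture": 1, "d": [0.1125, -0.0025, 0]}, {"aperture": 1, "d": [0.1375, -0.0025, 0]}, {"aperture": 1, "d": [0.1375, -0.0025, 0]}, {"aperture": 1, "d": [0.1375, -0.0025, 0]}, {"aperture": 1, "d": [0.1375, -0.0025, 0]}]}}

```text
time_s: 5.1
tool_pos: [0.5854, 0.0388, 0.1749]
eef_rot: [0.707, -0.707, -0.0, 0.001]
contact_force: [-0.1, 0.1, 0.7]
width: 0.996
grip_force: 0.0
```

```bash
python3 -c "
from h import *
to(.5848,.0375,.087)"
```

```text
t 5.1 shift [0.0012 0.0004 0.0879] turn [ 0.0018 -0.0005  0.0007] F [-0.1  0.1  0.7] grip 0.0 w 0.996
```

To row units: 0.088 m / 0.8 = 0.11, 0.085 m / 0.8 = 0.1063, 0.002 rad / 2.0944 = 0.001.

{"fn": "run_rows", "kwargs": {"rows": [{"aperture": 1, "d": [0.0013, 0, 0.025], "r": [0.001, 0, 0]}, {"aperture": 1, "d": [0.0013, 0, 0.05], "r": [0.001, 0, 0]}, {"aperture": 1, "d": [0.0013, 0, 0.075], "r": [0.001, 0, 0]}, {"aperture": 1, "d": [0.0013, 0, 0.0938], "r": [0.001, 0, 0]}, {"aperture": 1, "d": [0.0013, 0, 0.1063], "r": [0.001, 0, 0]}, {"aperture": 1, "d": [0.0013, 0, 0.11], "r": [0.001, 0, 0]}, {"aperture": 1, "d": [0.0013, 0, 0.11], "r": [0.001, 0, 0]}, {"aperture": 1, "d": [0.0013, 0, 0.11], "r": [0.001, 0, 0]}]}}

```text
time_s: 5.9
tool_pos: [0.5864, 0.0376, 0.0886]
eef_rot: [0.707, -0.707, 0.001, -0.001]
contact_force: [0.1, -0.3, -0.6]
width: 0.998
grip_force: 0.0
```

```bash
python3 -c "
from h import *
to(.5848,.0375,.087)"
```

```text
t 5.9 shift [0.0001 0.0016 0.0016] turn [-0.0035  0.0003  0.0006] F [ 0.1 -0.3 -0.6] grip 0.0 w 0.998
```

{"fn": "run_rows", "kwargs": {"rows": [{"aperture": 0.4}, {"aperture": 0.4}, {"aperture": 0.4}, {"aperture": 0.4}]}}

```text
time_s: 6.3
tool_pos: [0.5858, 0.0372, 0.0881]
eef_rot: [-0.707, 0.707, -0.001, 0.001]
contact_force: [-0.4, 0.3, 0.3]
width: 0.402
grip_force: 0.0
```

```bash
python3 -c "
from h import *
to(.5848,.0375,.087)
snap('scene','s3')
im=cv2.imread('pics/s3.png');cv2.imwrite('pics/s3c.png',cv2.resize(im[160:280,230:350],None,fx=5,fy=5))"
```

```text
t 6.3 shift [-0.0003  0.001   0.0011] turn [-0.0024  0.0002 -0.0001] F [-0.4  0.3  0.3] grip 0.0 w 0.402
```

View pics/s3c.png

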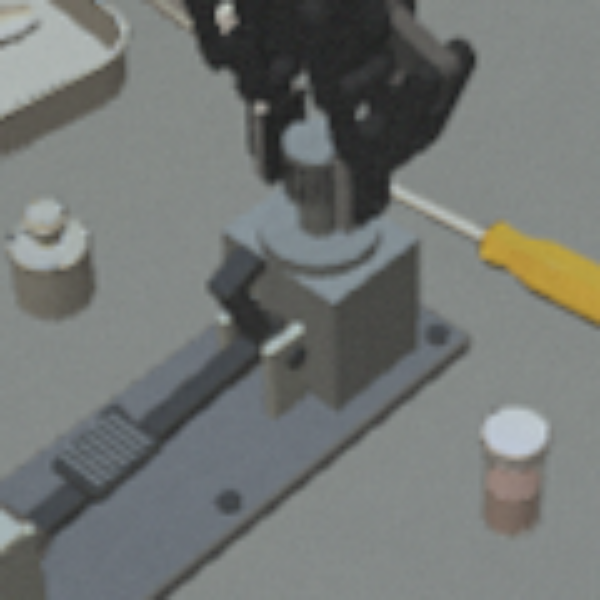

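The fingers straddle the knob at crop (310,175) and the hook at (240,275) is clear. Now I close.

To row units: 0.001 m / 0.8 = 0.0013, 0.0005 m / 0.8 = 0.0006, -0.002 rad / 2.0944 = -0.001.

{"fn": "run_rows", "kwargs": {"rows": [{"aperture": 0.36, "d": [0, 0.0006, 0.0013], "r": [-0.001, 0, 0]}, {"aperture": 0.32, "d": [0, 0.0006, 0.0013], "r": [-0.001, 0, 0]}, {"aperture": 0.29, "d": [0, 0.0006, 0.0013], "r": [-0.001, 0, 0]}, {"aperture": 0.26, "d": [0, 0.0006, 0.0013], "r": [-0.001, 0, 0]}, {"aperture": 0.2, "d": [0, 0.0006, 0.0013], "r": [-0.001, 0, 0]}, {"aperture": 0, "d": [0, 0.0006, 0.0013], "r": [-0.001, 0, 0]}, {"aperture": 0, "d": [0, 0.0006, 0.0013], "r": [-0.001, 0, 0]}, {"aperture": 0, "d": [0, 0.0006, 0.0013], "r": [-0.001, 0, 0]}]}}

```text
time_s: 7.15
tool_pos: [0.5852, 0.0372, 0.0869]
eef_rot: [0.707, -0.707, -0.0, 0.0]
contact_force: [-1.1, 0.1, 1.1]
width: 0.288
grip_force: 58.7
```

```bash
python3 -c "
from h import *
to(.585,.0375,.087);print(robot.observe()['torque'])"
```

```text
t 7.15 shift [-0.0003  0.0002 -0.0001] turn [ 0.0001 -0.0001  0.0001] F [-1.1  0.1  1.1] grip 58.7 w 0.288
[-0.01563592  0.25560595  0.02831966]
```

To row units: -0.007 m / 0.8 = -0.0088, -0.005 m / 0.8 = -0.0063.

{"fn": "run_rows", "kwargs": {"rows": [{"aperture": 0, "d": [0, 0, -0.0013]}, {"aperture": 0, "d": [0, 0, -0.0038]}, {"aperture": 0, "d": [0, 0, -0.0063]}, {"aperture": 0, "d": [0, 0, -0.0088]}, {"aperture": 0, "d": [0, 0, -0.0088]}]}}

```text
time_s: 7.65
tool_pos: [0.5854, 0.0372, 0.094]
eef_rot: [-0.707, 0.707, -0.0, 0.0]
contact_force: [0.1, 0.5, -3.5]
width: 0.288
grip_force: 59.0
```

```bash
python3 -c "
from h import *
to(.585,.0375,.119);print(robot.observe()['torque'])"
```

```text
t 7.65 shift [-0.0003  0.0004 -0.025 ] turn [-0.0005  0.0001 -0.    ] F [ 0.1  0.5 -3.5] grip 59.0 w 0.288
[ 0.00628308 -0.08545412 -0.05410527]
```

The wrist carries about the gauge's weight (−3.5 N reading against 2.5 N expected) with no side load, so I continue up.

To row units: -0.025 m / 0.8 = -0.0313, -0.024 m / 0.8 = -0.03.

{"fn": "run_rows", "kwargs": {"rows": [{"aperture": 0, "d": [0, 0, -0.0038]}, {"aperture": 0, "d": [0, 0, -0.0088]}, {"aperture": 0, "d": [0, 0, -0.0138]}, {"aperture": 0, "d": [0, 0, -0.0188]}, {"aperture": 0, "d": [0, 0, -0.0238]}, {"aperture": 0, "d": [0, 0, -0.0275]}, {"aperture": 0, "d": [0, 0, -0.03]}, {"aperture": 0, "d": [0, 0, -0.0313]}]}}

```text
time_s: 8.45
tool_pos: [0.5853, 0.0372, 0.1191]
eef_rot: [-0.707, 0.707, -0.0, 0.0]
contact_force: [0.2, -0.3, -2.8]
width: 0.285
grip_force: 59.0
```

{"fn": "run_rows", "kwargs": {"rows": [{"aperture": 0}, {"aperture": 0}, {"aperture": 0}, {"aperture": 0}, {"aperture": 0}]}}

```text
time_s: 8.95
tool_pos: [0.5852, 0.0372, 0.1187]
eef_rot: [0.707, -0.707, -0.0, 0.0]
contact_force: [0.3, 0.3, -2.7]
width: 0.282
grip_force: 59.0
```

```bash
python3 -c "
from h import *
to(.585,.0375,.119);print(robot.observe()['torque'])
snap('scene','s4')
im=cv2.imread('pics/s4.png');cv2.imwrite('pics/s4c.png',cv2.resize(im[150:300,190:350],None,fx=4,fy=4))"
```

```text
t 8.95 shift [-0.0003  0.0002 -0.0003] turn [ 0.0002 -0.0001  0.    ] F [ 0.3  0.3 -2.7] grip 59.0 w 0.282
[ 0.03815401 -0.04857863  0.03506313]
```

View pics/s4c.png

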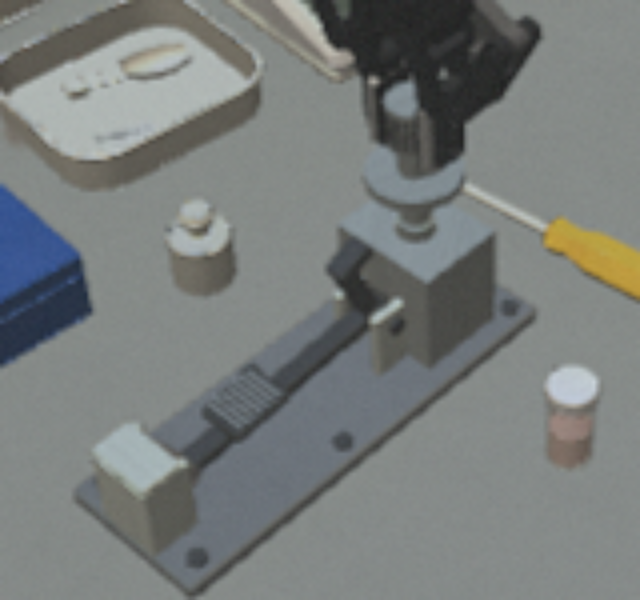

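The collar at crop (415,175) is raised, and the groove with the shank's lip below it (415,228) stands clear of the block. The lever is still latched and the bystanders look unmoved. The opening reading drifted slightly, so I check for slip with the collar's depth.

{"fn": "run_rows", "kwargs": {"rows": [{"aperture": 0}, {"aperture": 0}, {"aperture": 0}, {"aperture": 0}, {"aperture": 0}]}}

```text
time_s: 9.5
tool_pos: [0.5853, 0.0372, 0.1188]
eef_rot: [-0.707, 0.707, -0.0, 0.0]
contact_force: [0.3, 0.1, -3.7]
width: 0.281
grip_force: 59.0
```

Run:
```python
from h import *
snap('scene','s5')
for f,z in(('s2',.076),('s4',.108),('s5',.108)):
    P=pts('scene',np.load(f'pics/{f}.npy')); 
    # visible collar top, camera side (+y), inside radius, outside knob/neck
    r=np.hypot(P[...,0]-.585,P[...,1]-.0375)
    m=(r>.014)&(r<.022)&(abs(P[...,2]-z)<.01)&(P[...,1]>.0375); q=P[m]; print(f,'collar top',m.sum(),np.round(np.median(q,0),4))
    A=np.c_[q[:,:2]-[.585,.0375],np.ones(len(q))]; print('  plane',np.round(np.linalg.lstsq(A,q[:,2],rcond=None)[0],4))
    k=P[(r<.011)&(P[...,2]>z+.03)&(P[...,2]<z+.052)]; print('  knob top',len(k),np.percentile(k[:,2],[50,80,95]) if len(k) else '')
s=robot.observe(); print(s['width'],s['grip_force'],s['tool_pos'])
for n,(u,v) in dict(weight=(240,218),vial=(333,250)).items():
    a,b=[np.abs(cv2.imread(f'pics/{f}.png').astype(int))[v-15:v+15,u-12:u+12] for f in('s2','s5')]; print(n,np.abs(a-b).mean())
```

```text
s2 collar top 86 [0.5853 0.0506 0.076 ]
  plane [-0.0086 -0.0027  0.0761]
  knob top 69 [0.11807566 0.118971   0.1193622 ]
s4 collar top 86 [0.5864 0.0501 0.1077]
  plane [-0.0048  0.0034  0.1076]
  knob top 50 [0.14990477 0.15126885 0.15215736]
s5 collar top 91 [0.5842 0.0501 0.1081]
  plane [ 0.     -0.0429  0.1086]
  knob top 49 [0.15012131 0.15062924 0.15375261]
0.28843496547845626 58.98539364337921 [0.58525925 0.03722079 0.11880287]
weight 3.400925925925926
vial 4.027314814814815
```

The gauge has risen 32 mm and is steady and upright. The changes in the opening reading are just noise. I hand it in.

```bash
python3 -c "
from station import robot
print(robot.job_done())"
```

```text
the job is handed in; nothing more can be done
None
```

The job is handed in at about 9.6 s: the lever is latched down by itself, and the gauge is held upright and still, raised about 32 mm with its groove clear of the block and its shank still in the bore; the weight, vial and screwdriver were not touched.

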